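# Press the square-headed peg home in the bench seat

## Task

Three wooden pegs stand proud of the bench seat: with closed fingertips, gently push the one with the square head straight down until its head sits on the wood, and keep it pressed there for three seconds so that the glue grabs. The two round-headed pegs are only dry-fitted: do not touch them, do not pull any peg up, and leave the tape measure, offcut, glue bottle and hammer where they are. Then withdraw clear of everything.

Things in the scene. Friction and masses are not known exactly. Their poses are not given: they have to be found in the camera images.
- seat: bench seat of three reclaimed boards on two battens, fixed, 288 x 500 x 70 mm high; origin at the centre of its underside, on the table; boards run along its y, its flat top is 70 mm above the table
- square_peg_top (a point): centre of the top face of the square peg head (44 x 44 mm, 10 mm thick, sides along this point's x and y, on an 18 mm round shank standing in the seat top; the peg slides only straight up and down). At first this point is about 24 mm above the seat top (94 mm above the table), at home 10 mm above it (80 mm above the table)
- square_peg (a joint): how far the square peg is pushed in, m: 0 = head underside 14 mm above the wood, 0.014 = home, head on the wood (a hard stop; 0.012 and over counts as home); starts between -0.002 and 0.002, and less than -0.006 means it has been pulled up. Slides against about 4 N of friction and stays where it is left; more than 40 N on the peg is too rough
- square_peg_hole: the hole of the square peg, with the peg in it; origin on the seat top, on the peg's axis; turned with the peg's head
- round_peg_a_top (a point): centre of the top face of a round peg head; same kind of wooden peg as the square one but with a round flat head, 44 mm across and 10 mm thick, underside about 14 mm above the wood; it must not be touched
- round_peg_b_top (a point): centre of the top face of the other round peg head; same kind of wooden peg as the square one but with a round flat head, 44 mm across and 10 mm thick, underside about 14 mm above the wood; it must not be touched
- round_peg_a_hole: the hole of the first round peg, with the peg in it; origin on the seat top, on the peg's axis. Pegs stand at least 90 mm apart, centre to centre
- round_peg_b_hole: the hole of the other round peg, with the peg in it; origin on the seat top, on the peg's axis
- tape: tape measure, black case 66 x 40 x 62 mm high, standing loose on the seat near its right end (-y); origin at the centre of its underside
- offcut: loose wooden offcut 70 x 45 x 22 mm lying on the seat near its left end (+y); origin at the centre of its underside
- glue: white glue bottle, 60 mm across, 160 mm tall, standing on the table to the right of the seat; origin at the centre of its underside
- hammer: hammer lying on the table to the left of the seat; origin under its middle
There are look-alikes about, which are no part of the job. Several things have the shape of the tape; the one meant has the colours described above. There is more than one size of the glue; the one meant has the size given above.

How it is judged:
On the way:
1. the fingers press the square peg home and keep it pressed for 2 s (value of joint square_peg above 0.012 m and contact force between the fingers and square_peg_hole above 0.7 N), for 2 s.
At the end, for the whole second after the job is handed in: The square peg is home (pushed in 12 mm or more of 14), the round pegs are within 3 mm of their starting heights, and the tape measure, offcut, bottle and hammer are within 15 mm of where they stood, bottle and tape measure upright (value of joint square_peg above 0.012 m and distance of each of round_peg_a_top, round_peg_b_top from where it was at the start of the episode below 0.003 m and distance of each of tape, offcut, glue, hammer from where it was at the start of the episode below 0.015 m and angle between each of glue, tape's own z axis and vertical below 0.2 rad); the robot touches nothing.
It fails at once if a round peg is touched or moved ((contact force between any of the fingers, the arm and round_peg_a_hole above 0.5 N or distance of round_peg_a_top from where it was at the start of the episode above 0.003 m) or (contact force between any of the fingers, the arm and round_peg_b_hole above 0.5 N or distance of round_peg_b_top from where it was at the start of the episode above 0.003 m)).
It fails at once if the square peg is pressed with more than 40 N (contact force between any of the fingers, the arm and square_peg_hole above 40 N).
It fails at once if the square peg is pulled up (value of joint square_peg below -0.006 m).
It fails at once if the tape measure, offcut, bottle or hammer is moved more than 15 mm (distance of any of tape, offcut, glue, hammer from where it was at the start of the episode above 0.015 m).
It also fails if it takes over 35 s, if anything falls off the work surface, if the arm or the gripper's body presses on something with over 40 N, if the wrist force passes 120 N, or if a joint passes its speed limit or range.

## Robot

A 6-joint arm with a two-finger parallel gripper is mounted at the origin on the work surface. World frame = base frame: x ahead of the robot, y to its left, z up, the work surface at z = 0. Lengths are in m, angles in rad, forces in N, time in s.
With the tool pointing down it reaches from about 0.3 to 1 m from the base axis. Payload 5.1 kg.
Tool frame: the origin (TCP) lies at the very end of the fingers, on their centre line; the grasp point (between the pads) lies 19 mm behind it; y points along the fingers, z is the direction in which the jaws open and shut, and the axes are right-handed (so a half turn about y gives the same grasp; the last joint's range is limited). The gripper opens to 95 mm and grips with 3 to 60 N. Pads are 20 mm wide; open, the fingers measure 119 mm over their backs; the gripper's body (75 mm by 180 mm) begins 59 mm behind the grasp point.
Start: joints at [-1.333, 0.124, 1.65, -0, 1.367, -0.083], TCP at [0.205, -0.617, 0.215] pointing down, gripper open.
Joint ranges: [-2.61, 2.61], [-1.02, 2.33], [0.03, 2.71], [-1.35, 4.49], [0.32, 2.68], [-2.91, 2.91]. Speed limits (rad/s): [2.57, 2.57, 3.14, 3.14, 3.14, 3.14].

## Interface

Orientations are given as a unit quaternion [x, y, z, w].
In Python, from plant import arm, viewer gives the robot as it stands. The module is installed in compiled form; this text tells all that it offers.
- The arm moves only by the tool servo_tool, never from a script. Its argument "targets" is one flat list of numbers, 7 for each row, row after row: the shift along the world's x, y, z as a fraction of full scale, then the turn, a rotation vector about the world's x, y, z as a fraction of full scale, then the opening, from -1 (shut) to 1 (fully open). In form: [dx, dy, dz, wx, wy, wz, fingers, dx, dy, dz, wx, wy, wz, fingers, ...]. A call has 1 to 12 rows; each row shifts and turns the commanded pose from where the row before left it; what a row does not reach is not made up. Full scale, the value 1, is 0.05 m for a shift and 0.1 rad for a turn. A row lasts 1/8 s, in which the tool goes at most 62.5 mm and 10.7 degrees, less where a joint would pass 70% of its speed; a pose out of reach is approached as far as the arm can. A call with a number of a shift or a turn outside -1 to 1 is refused whole. A call with a gripper value outside its range is refused whole. The fingers move at their own pace and stop on an object; "grip_force" is the grip in N (left out, the last holds). Time passes only in rows, so rows that do not move let the fingers close. It gives the time, the measured TCP pose, the force and the opening at its end, in the units of the state.
- arm.get_obs(): the state, without advancing time (a new reading comes with each control period).
- viewer.get_image(name): name is "scene" or "top" or "wrist"; returns a dict with "pixels" (480x640x3 uint8, blue, green, red), "mtx" (3x3 intrinsics, pixels), "view" (4x4, takes a point from world to camera coordinates); the wrist camera has in their place "T_tool_cam" (4x4, takes a point from camera to tool coordinates, whose origin is the TCP and whose axes are the tool frame's). Camera axes: x right, y down, z forward; pixel columns grow to the right and rows downward; lengths in m; the calibration is good to about 2 mm. A picture is of the moment at which its call begins: read the wrist's pose just before it. There is no depth.
- arm.close_job(): hands the job in, once; it reports no verdict.
The state is a dict: "time": time; "qpos": joint angles; "qvel": joint speeds; "joint_torque": joint torques, N m; "eef_pos": TCP position; "eef_rot": TCP orientation; "contact_force": force on the tool from outside, world axes, zero at the start; "torque": the same for the moment, N m; "opening": opening from 0.0 (shut) to 1.0 (fully open).
Only numpy, scipy, OpenCV 4.12 (cv2) and the standard library are available. Lean on these libraries where they do the work, as an engineer would, in place of code of your own. Each camera call takes 0.05 s, during which the arm holds its last target. There are 200 camera calls.

## Working session

There is one attempt and no reset: what is moved stays moved. The work goes in short steps, Python scripts to look and compute and a tool call to move; the robot and the scene stay as the last step left them, time stands still between calls to the robot, and variables do not carry over. Pictures are saved under pics/ and viewed, about 8 in all and at most 12, crops included, and the job is handed in when it is done.

Besides the shell and the picture viewer there is one more tool, called after "Call:" by a JSON object that holds its "name" and its "arguments", one argument or row to a line. servo_tool: Moves the arm, as the interface text tells. Shift numbers are shares of 0.05 m and turn numbers shares of 0.1 rad, none past 1 either way. Its arguments: {"type":"object","properties":{"targets":{"type":"array"},"grip_force":{"type":"number"}},"required":["targets"]}

```bash
mkdir -p pics
cat > h.py <<'E'
import numpy as np, cv2
from plant import arm, viewer
def ray(im,u,v,z):
    K=im["mtx"];V=np.array(im["view"]);R=V[:3,:3];c=-R.T@V[:3,3]
    d=R.T@np.linalg.solve(K,[u,v,1.]);return c+d*(z-c[2])/d[2]
E
python3 - <<'E'
from h import *
o=arm.get_obs();print(o["time"],o["eef_pos"],o["eef_rot"],o["opening"])
for n in("top","scene"):
    im=viewer.get_image(n);cv2.imwrite(f"pics/{n}0.png",im["pixels"]);print(np.round(im["mtx"],1).tolist(),np.round(im["view"],3).tolist())
E
```

```text
0.0 [ 0.20478669 -0.61622417  0.21337992] [-0.11298617  0.69876133 -0.69729697  0.11288786] 1.0012525478807968
[[500.1, 0.0, 315.6], [0.0, 500.1, 241.2], [0.0, 0.0, 1.0]] [[0.009, -1.0, -0.013, 0.015], [-0.998, -0.008, -0.068, 0.584], [0.067, 0.014, -0.998, 1.197], [0.0, 0.0, 0.0, 1.0]]
[[550.6, 0.0, 316.8], [0.0, 550.6, 243.5], [0.0, 0.0, 1.0]] [[-0.206, 0.978, 0.012, 0.106], [0.539, 0.124, -0.833, -0.226], [-0.816, -0.166, -0.553, 2.128], [0.0, 0.0, 0.0, 1.0]]
```

View pics/top0.png

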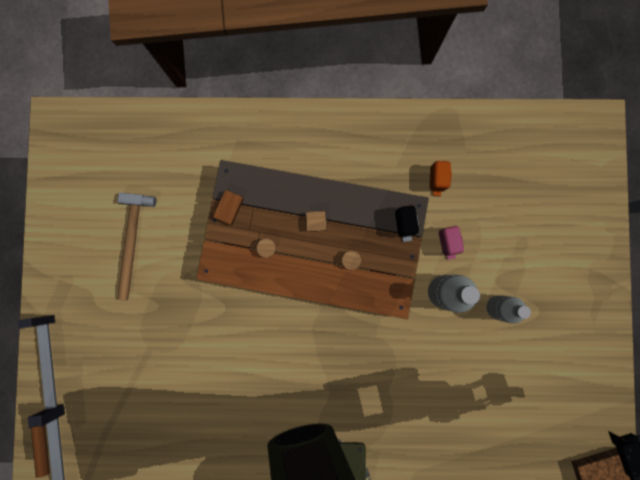

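View pics/scene0.png

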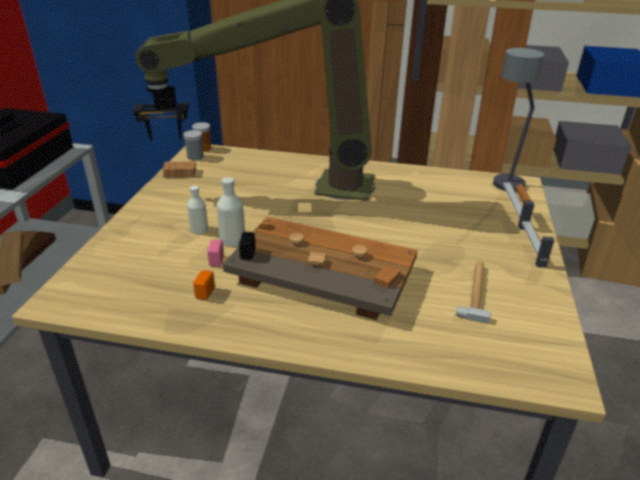

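The top view shows the square head near (316,221) and the round heads near (264,248) and (351,260). The black tape is at (407,222), the offcut at (228,207) and the tall bottle at (459,294). The scene view shows the square head near (316,259).

Run:
```python
from h import *
im=viewer.get_image("top");p=im["pixels"]
hsv=cv2.cvtColor(p,cv2.COLOR_BGR2HSV)
for n,(u,v) in dict(sq=(316,221),a=(264,248),b=(351,260)).items():
    c=p[v-2:v+3,u-2:u+3].reshape(-1,3).mean(0)
    m=(np.linalg.norm(p.astype(float)-c,axis=2)<32).astype(np.uint8)
    w=np.zeros_like(m);w[v-18:v+19,u-18:u+19]=1;m*=w
    m=cv2.morphologyEx(m,cv2.MORPH_OPEN,np.ones((3,3)))
    nl,l,st,ce=cv2.connectedComponentsWithStats(m);k=l[v,u]
    ct=cv2.findContours((l==k).astype(np.uint8),0,2)[0][0]
    r=cv2.minAreaRect(ct);q=[ray(im,*b,.094)[:2] for b in cv2.boxPoints(r)]
    print(n,c.round(),st[k],r,ray(im,*r[0],.094).round(4),[np.linalg.norm(q[i]-q[i-1]).round(3) for i in range(4)],np.degrees(np.arctan2(*(q[1]-q[0])[::-1])).round(1))
s=viewer.get_image("scene");print("scene sq",ray(s,316,259,.094).round(3),"rounds",ray(s,297,239,.094).round(3),ray(s,360,251,.094).round(3))
for n,(u,v,z) in dict(tape=(407,222,.132),off=(228,207,.092),glue=(470,295,.16)).items():print(n,ray(im,u,v,z).round(3))
cv2.imwrite("pics/c.png",np.hstack([cv2.resize(p[150:330,190:430],None,fx=3,fy=3,interpolation=2)]))
```

```text
sq [ 69. 103. 137.] [307 212  19  18 323] ((316.0, 220.5), (17.0, 18.0), 90.0) [0.6266 0.0185 0.094 ] [np.float64(0.039), np.float64(0.041), np.float64(0.039), np.float64(0.041)] -89.6
a [ 65.  98. 132.] [257 239  18  18 266] ((265.5, 247.5), (17.0, 17.0), 90.0) [0.5637 0.1333 0.094 ] [np.float64(0.039), np.float64(0.039), np.float64(0.039), np.float64(0.039)] -89.5
b [ 64.  96. 129.] [343 251  18  19 271] ((351.5, 260.0), (18.0, 17.0), 90.0) [ 0.5369 -0.0631  0.094 ] [np.float64(0.041), np.float64(0.039), np.float64(0.041), np.float64(0.039)] -89.5
scene sq [0.639 0.023 0.094] rounds [ 0.551 -0.053  0.094] [0.572 0.139 0.094]
tape [ 0.621 -0.183  0.132]
off [0.657 0.222 0.092]
glue [ 0.463 -0.311  0.16 ]
```

View pics/c.png

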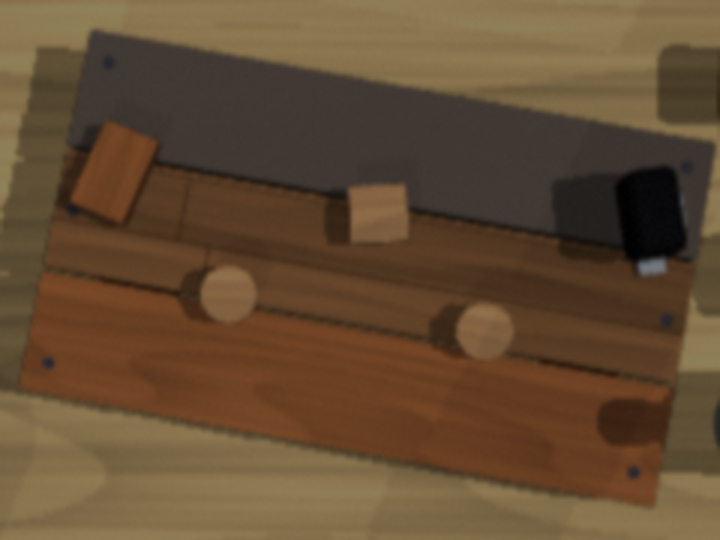

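Call:
{"name": "servo_tool", "arguments": {
  "targets": [0.66,1,0.1,0,0,0,-1,0.66,1,0.1,0,0,0,-1,0.66,1,0,0,0,0,-1,0.66,1,0,0,0,0,-1,0.66,1,0,0,0,0,-1,0.66,1,0,0,0,0,-1,0.66,1,0,0,0,0,-1,0.66,1,0,0,0,0,-1,0.66,1,0,0,0,0,-1,0.66,1,0,0,0,0,-1,0.66,1,0,0,0,0,-1,0,0,0,0,0,0,-1],
  "grip_force": 20
}}

```text
time: 1.7
eef_pos: [0.5691, -0.0635, 0.2243]
eef_rot: [-0.115, 0.698, -0.697, 0.115]
contact_force: [-0.8, -0.7, -0.7]
opening: 0.003
```

Run:
```python
from h import *
o=arm.get_obs();print(o["time"],o["eef_pos"],o["eef_rot"],o["opening"],o["contact_force"])
im=viewer.get_image("wrist");cv2.imwrite("pics/w1.png",im["pixels"]);print(im["mtx"],im["T_tool_cam"])
```

```text
1.7 [ 0.56910204 -0.06351472  0.22427976] [-0.11494475  0.69798118 -0.69745815  0.11472624] 0.002986470713627196 [-0.84103554 -0.71606258 -0.73416561]
[[345.24597495   0.         321.14191274]
 [  0.         345.24597495 235.74516453]
 [  0.           0.           1.        ]] [[ 4.81727930e-04  9.70620572e-01  2.40614783e-01 -6.71318135e-02]
 [-1.03170049e-03 -2.40614200e-01  9.70620287e-01 -1.70499721e-01]
 [ 9.99999352e-01 -7.15817291e-04  8.85479140e-04  6.59751981e-04]
 [ 0.00000000e+00  0.00000000e+00  0.00000000e+00  1.00000000e+00]]
```

View pics/w1.png

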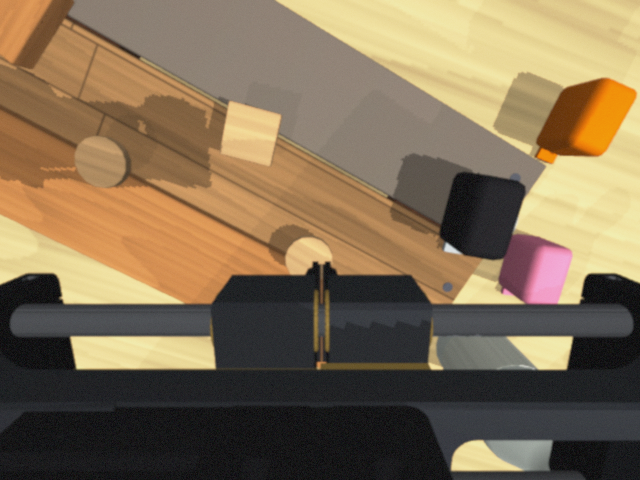

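The wrist view shows the square head at about (251,133) and the round heads at (102,161) and (308,255). The fingers are shut.

```bash
cat >> h.py <<'E'
from scipy.spatial.transform import Rotation as Ro
def wray(o,im,u,v,z):
    R=Ro.from_quat(o["eef_rot"]).as_matrix();T=im["T_tool_cam"]
    c=np.array(o["eef_pos"])+R@T[:3,3];d=R@T[:3,:3]@np.linalg.solve(im["mtx"],[u,v,1.])
    return c+d*(z-c[2])/d[2]
def head(o,im,u,v,z=.094,tol=40,w0=40):
    p=im["pixels"];c=np.median(p[v-4:v+5,u-4:u+5].reshape(-1,3),axis=0)
    m=(np.linalg.norm(p.astype(float)-c,axis=2)<tol).astype(np.uint8)
    w=np.zeros_like(m);w[v-w0:v+w0+1,u-w0:u+w0+1]=1;m=cv2.morphologyEx(m*w,cv2.MORPH_OPEN,np.ones((7,7)))
    l=cv2.connectedComponents(m)[1]
    ct=cv2.findContours((l==l[v,u]).astype(np.uint8),0,2)[0][0]
    r=cv2.minAreaRect(ct);q=[wray(o,im,*b,z)[:2] for b in cv2.boxPoints(r)]
    return r,np.mean(q,0).round(4),[float(np.linalg.norm(q[i]-q[i-1]).round(3)) for i in range(2)]
E
python3 - <<'E'
from h import *
o=arm.get_obs();im=viewer.get_image("wrist")
for t in(35,50):print(head(o,im,251,133,tol=t))
print("a",wray(o,im,102,161,.094),"b",wray(o,im,308,258,.094))
E
```

```text
(((247.04248046875, 131.33717346191406), (53.09274673461914, 50.694732666015625), 14.620874404907227), array([0.6266, 0.0186]), [0.044, 0.041])
(((247.1352081298828, 131.53219604492188), (53.31904602050781, 52.855804443359375), 13.392498016357422), array([0.6264, 0.0185]), [0.045, 0.043])
a [0.56429095 0.12921158 0.094     ] b [ 0.53779603 -0.06375007  0.094     ]
```

Call:
{"name": "servo_tool", "arguments": {
  "targets": [0.38,0.55,0,0,0,0,-1,0.38,0.55,0,0,0,0,-1,0.38,0.55,0,0,0,0,-1,0,0,-0.5,0,0,0,-1,0,0,-0.5,0,0,0,-1,0,0,-0.5,0,0,0,-1,0,0,-0.5,0,0,0,-1,0,0,0,0,0,0,-1,0,0,0,0,0,0,-1]
}}

```text
time: 2.92
eef_pos: [0.6253, 0.0147, 0.1258]
eef_rot: [0.112, -0.698, 0.698, -0.113]
contact_force: [-0.2, 0.2, 0.2]
opening: 0.003
```

Run:
```python
from h import *
o=arm.get_obs();print(o["time"],o["eef_pos"],o["contact_force"])
im=viewer.get_image("wrist");cv2.imwrite("pics/w2.png",im["pixels"])
```

```text
2.925 [0.62532945 0.01465878 0.12580969] [-0.15342067  0.15389253  0.21499193]
```

View pics/w2.png

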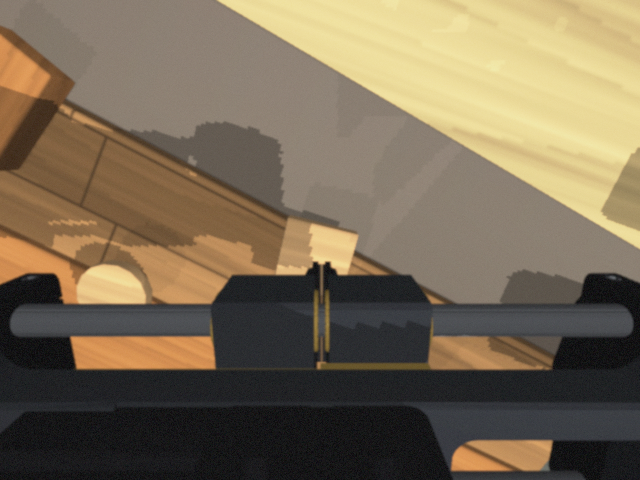

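The square head's far edge shows directly behind the shut fingertips, about (288–357, 215–275), so the fingers are over it. I'll correct y by 4 mm and come down slowly.

Call:
{"name": "servo_tool", "arguments": {
  "targets": [0.02,0.08,-0.2,0,0,0,-1,0,0,-0.2,0,0,0,-1,0,0,-0.1,0,0,0,-1,0,0,-0.04,0,0,0,-1,0,0,-0.04,0,0,0,-1,0,0,-0.04,0,0,0,-1,0,0,-0.04,0,0,0,-1,0,0,-0.04,0,0,0,-1]
}}

```text
time: 3.98
eef_pos: [0.6261, 0.0196, 0.0903]
eef_rot: [0.113, -0.698, 0.698, -0.113]
contact_force: [-1.9, 0.1, 4.1]
opening: 0.003
```

Call:
{"name": "servo_tool", "arguments": {
  "targets": [0,0,-0.04,0,0,0,-1,0,0,-0.04,0,0,0,-1,0,0,-0.04,0,0,0,-1,0,0,-0.03,0,0,0,-1,0,0,0,0,0,0,-1]
}}

```text
time: 4.6
eef_pos: [0.6261, 0.0197, 0.0819]
eef_rot: [0.113, -0.698, 0.698, -0.113]
contact_force: [0.4, 0.2, 2.4]
opening: 0.002
```

Call:
{"name": "servo_tool", "arguments": {
  "targets": [0,0,-0.02,0,0,0,-1,0,0,-0.02,0,0,0,-1,0,0,0,0,0,0,-1]
}}

```text
time: 4.97
eef_pos: [0.6262, 0.0197, 0.0803]
eef_rot: [0.113, -0.698, 0.698, -0.113]
contact_force: [-0.3, 0.7, 3.0]
opening: 0.004
```

Call:
{"name": "servo_tool", "arguments": {
  "targets": [0,0,-0.02,0,0,0,-1,0,0,0,0,0,0,-1]
}}

```text
time: 5.22
eef_pos: [0.6262, 0.0196, 0.0802]
eef_rot: [0.113, -0.698, 0.698, -0.113]
contact_force: [-1.5, 0.1, 7.8]
opening: 0.007
```

The peg has stopped moving and the force is rising, so it's on the wood. I'll press a little more and hold.

Call:
{"name": "servo_tool", "arguments": {
  "targets": [0,0,-0.02,0,0,0,-1,0,0,0,0,0,0,-1,0,0,0,0,0,0,-1,0,0,0,0,0,0,-1,0,0,0,0,0,0,-1,0,0,0,0,0,0,-1,0,0,0,0,0,0,-1,0,0,0,0,0,0,-1,0,0,0,0,0,0,-1,0,0,0,0,0,0,-1,0,0,0,0,0,0,-1,0,0,0,0,0,0,-1]
}}

```text
time: 6.72
eef_pos: [0.6262, 0.0197, 0.0802]
eef_rot: [0.113, -0.698, 0.698, -0.113]
contact_force: [-3.7, 0.8, 11.3]
opening: 0.005
```

Call:
{"name": "servo_tool", "arguments": {
  "targets": [0,0,0,0,0,0,-1,0,0,0,0,0,0,-1,0,0,0,0,0,0,-1,0,0,0,0,0,0,-1,0,0,0,0,0,0,-1,0,0,0,0,0,0,-1,0,0,0,0,0,0,-1,0,0,0,0,0,0,-1,0,0,0,0,0,0,-1,0,0,0,0,0,0,-1,0,0,0,0,0,0,-1,0,0,0,0,0,0,-1]
}}

```text
time: 8.22
eef_pos: [0.6263, 0.0197, 0.0802]
eef_rot: [0.113, -0.698, 0.698, -0.113]
contact_force: [-4.6, -0.1, 11.9]
opening: 0.005
```

Call:
{"name": "servo_tool", "arguments": {
  "targets": [0,0,0,0,0,0,-1,0,0,0,0,0,0,-1,0,0,0,0,0,0,-1,0,0,0,0,0,0,-1]
}}

```text
time: 8.72
eef_pos: [0.6262, 0.0196, 0.0802]
eef_rot: [0.113, -0.698, 0.698, -0.113]
contact_force: [-3.8, 1.1, 10.9]
opening: 0.005
```

Held at about 11 N for 3.5 s. Now I'll withdraw straight up and then back from the seat.

Call:
{"name": "servo_tool", "arguments": {
  "targets": [0,0,0.1,0,0,0,-1,0,0,0.4,0,0,0,-1,0,0,0.8,0,0,0,-1,0,0,0.8,0,0,0,-1,0,0,0.8,0,0,0,-1,-0.7,0,0.4,0,0,0,-1,-0.7,0,0,0,0,0,-1,-0.7,0,0,0,0,0,-1,-0.7,0,0,0,0,0,-1,-0.7,0,0,0,0,0,-1,0,0,0,0,0,0,-1,0,0,0,0,0,0,-1]
}}

```text
time: 10.22
eef_pos: [0.4514, 0.0196, 0.2438]
eef_rot: [0.112, -0.698, 0.698, -0.113]
contact_force: [-0.3, -0.1, 0.0]
opening: 0.006
```

Run:
```python
from h import *
o=arm.get_obs();print(o["time"],o["eef_pos"],o["contact_force"])
a=viewer.get_image("wrist")["pixels"];s=viewer.get_image("scene")["pixels"];s0=cv2.imread("pics/scene0.png")
f=lambda x:cv2.resize(x[180:330,180:500],(800,300)) 
cv2.imwrite("pics/e.png",np.vstack([cv2.resize(s0[210:310,200:440],(720,290),interpolation=2),cv2.resize(s[210:310,200:440],(720,290),interpolation=2)]))
cv2.imwrite("pics/w3.png",a)
```

```text
10.225 [0.45140738 0.01963939 0.24381055] [-0.25350435 -0.06007609  0.00861416]
```

View pics/e.png

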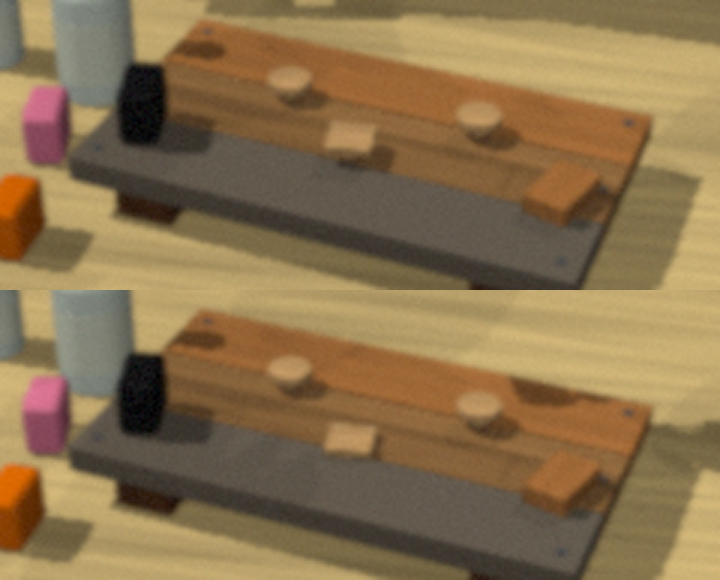

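View pics/w3.png

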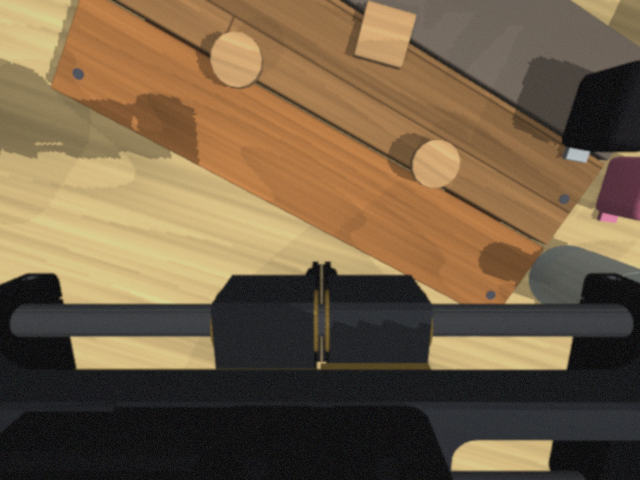

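The before-and-after scene crop shows the square head, at crop (351,440), now sitting on the wood with no shank showing. The round pegs, tape and offcut haven't moved. The wrist view shows the same, with the gripper clear.

```bash
python3 -c "
from plant import arm
print(arm.close_job())"
```

```text
the job is handed in; nothing more can be done
None
```

The square peg is pushed home and was held there with the fingers shut, pressing at about 11 N for 3.5 s. I then lifted straight up, backed away from the seat and handed the job in at about 10.2 s.

- **Peg home:** the fingertips stopped at z = 0.0802 m against the 0.080 m expected, and the force rose with no further movement. The highest reading was about 12 N, though force is only reported at the end of each move. The picture afterwards shows the head sitting on the wood.
- **Other items:** in the before-and-after scene crops, the round pegs, tape and offcut look unmoved. The tall bottle is only partly in view, and the hammer falls outside the crops, so I did not check it. The arm did not go near it.
- **Clear of everything:** the contact force was about 0 after withdrawing.
- **Disagreement:** my by-eye readings from the scene camera were up to about 15 mm off the top camera. The wrist camera agreed with the top camera to within 1 mm on the square peg, so I used that position.

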